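# Turn the moulding plate over and lock it in its cradle

## Robot

A 6-joint arm with a two-finger parallel gripper is mounted at the origin on the work surface. World frame = base frame: x ahead of the robot, y to its left, z up, the work surface at z = 0. Lengths are in m, angles in rad, forces in N, time in s.
With the tool pointing down it reaches from about 0.35 to 0.775 m from the base axis. Payload 7.3 kg.
Tool frame: the origin (TCP) lies midway between the tips of the shut fingers; the grasp point (between the pads) lies 19 mm behind it (tcp_to_grasp is the distance from the TCP to the grasp point, in m); z points along the fingers, y is the line along which they close (so a half turn about z gives the same grasp; the last joint's range is limited). The gripper opens to 92 mm and grips with 3 to 60 N. Pads are 19 mm wide; open, the fingers measure 130 mm over their backs; the gripper's body (75 mm by 190 mm) begins 47 mm behind the grasp point.
Start: joints at [1.104, 0.342, 1.524, -0, 1.275, -0.146], TCP at [0.166, 0.498, 0.201] pointing down, gripper open.
Joint ranges: [-2.53, 2.53], [-0.77, 2.02], [0.04, 2.7], [-1, 4.14], [0.28, 2.66], [-3.11, 3.11]. Speed limits (rad/s): [2.57, 2.57, 3.14, 3.14, 3.14, 3.14].

## Interface

Orientations are given as [roll, pitch, yaw] about the fixed x, y, z axes, in that order (R = Rz(yaw) Ry(pitch) Rx(roll)).
In Python, from cell import observe, read_camera, calibration, hand_in, tcp_to_grasp gives the robot as it stands.
- The arm moves only by the tool send_rows, never from a script. Its argument "targets" is a list of rows, each a list of 5 numbers: the opening, from 0 (shut) to 1 (fully open), then the shift along the world's x, y, z in m, then the turn about the world's z in rad. A call has 1 to 5 rows; each row shifts and turns the commanded pose from where the row before left it; what a row does not reach is not made up. A row lasts 1/10 s, in which the tool goes at most 50 mm and 8.59 degrees, less where a joint would pass 70% of its speed; a pose out of reach is approached as far as the arm can. A call is refused whole if a number of a shift passes 0.05 or a number of a turn 0.15, either way. A call with a gripper value outside its range is refused whole. The fingers move at their own pace and stop on an object; "grip_force" is the grip in N (left out, the last holds). Time passes only in rows, so rows that do not move let the fingers close. It gives the time, the measured TCP pose, the force, the opening and the grip force at its end, in the units of the state.
- observe(): the state, without advancing time (a new reading comes with each control period).
- read_camera(name): name is "scene" or "top"; returns (picture, depth): 420x560x3 uint8, red, green, blue; 420x560 float32, m along the optical axis (not along the pixel's ray), 0 where there is no reading.
- calibration(name): a dict with "intrinsics" (3x3 intrinsics, pixels), "k1" (the pictures are not rectified: a ray, as slopes to the right and down, at radius r is drawn at 1 + k1 r^2 times it, then the intrinsics apply), "world_to_cam" (4x4, takes a point from world to camera coordinates). Camera axes: x right, y up, looking along -z (the intrinsics and any distortion apply to the point x, -y, -z); pixel columns grow to the right and rows downward; lengths in m; the calibration is good to about 2 mm. A picture is of the moment at which its call begins. calibration takes no time and is no camera call.
- hand_in(): hands the job in; it is judged then, once.
The state is a dict: "time": time; "qpos": joint angles; "qvel": joint speeds; "joint_efforts": joint torques, N m; "tool_pos": TCP position; "tool_rot": TCP orientation; "contact_force": force on the tool from outside, world axes, zero at the start; "torque": the same for the moment, N m; "opening": finger opening in m; "grip_force": force on a finger pad.
Only numpy, scipy, OpenCV 4.12 (cv2) and the standard library are available. Lean on these libraries where they do the work, as an engineer would, in place of code of your own. Each camera call takes 0.05 s, during which the arm holds its last target. There are 200 camera calls.

## Task

Turn the metal moulding plate on the wooden board over and lay it, ribbed face up, down flat in the steel cradle between its corner lugs, without letting it drop or flop over. With the plate lying there and let go, swing the cradle's lever so that its arm stands in the marked notch (the one between two small studs). Leave everything else on the table where it is.

Things in the scene. Friction and masses are not known exactly. Their poses are not given: they have to be found in the camera images.
- plate: Loose aluminium plate 130 x 108 x 8 mm, about 0.36 kg: one face plain, the other with a lattice of 3 mm ribs (middle 116 x 68 mm, plain rim around). Origin: centre, mid-thickness. x long direction, handle at the -x end; z points out of the PLAIN face. Starts plain face up on the wooden board, mid-thickness 27 mm above the table, handle overhanging the board's edge towards the robot.
- plate_bar (a point): Middle of the grip of the plate's U-shaped steel handle, in the plane of the plate, 109 mm from its centre. The grip is a black sleeve 14 mm thick, 50 mm long, turning freely on the cross bar, which runs along the plate's y: held by it, the plate swings below. Its axis is 44 mm from the plate's edge (37 mm clear gap). The handle's arms, 10 mm thick, lie at y = -32 and +32 mm.
- rest_board: Fixed wooden board, 130 (x) x 160 (y) x 20 mm, on which the plate starts. Origin: centre of its underside, on the table.
- cradle: Fixed steel cradle, base 170 (x) x 185 (y, from -120 to +65) x 10 mm. Origin: on the table below the middle of the plate's place; x is the plate's long direction. Two rails along x at y = -44 and +44 mm (10 wide, 130 long), tops 30 mm above the table, carry the plate. The handle may stick out at either x end, between the end lugs, overhanging the base.
- cradle_seat (a point): Where the seated plate's origin belongs (34 mm above the table). Eight lugs 10 mm wide leave 4 mm play each way: end lugs with inner faces at x = -69 and +69 (centred on y = -48 and +48), side lugs with inner faces at y = -58 and +58 mm (centred on x = -50 and +50). Upright to 36 mm above the table, splayed outwards above that up to 44 mm.
- lever_pivot (a point): On the upright axis of the lever's post, 48 mm above the table; at x = 20, y = -100 mm in the cradle's frame.
- lever (a joint): Angle of the cradle's flat steel lever (arm 14 mm wide, 44 to 52 mm above the table, with a black grip at its end; a 57 mm tongue behind the post comes over the plate's rim, 6 mm above it, when locked). 0: arm along the cradle's -y; growing: grip swings towards the cradle's -x (clockwise from above). Range -0.6 to 1.45, starts at 0.95 to 1.3; stiff (2 N), stays where left.
- lever_grip (a point): In the lever's upright black grip (round, 16 to 22 mm thick, from 50 to 95 mm above the table), 80 mm above the table, 110 mm from the lever's pivot axis.
- lever_index (a point): Point on the lever arm's underside, 85 mm from the pivot axis, that must stand over the marked notch.
- marked_notch (a point): The marked notch: the middle one of three open slots in the outer edge of the flat aluminium arc under the lever arm, between two round studs 9 mm wide and high; 85 mm from the pivot axis, 36 mm above the table. The slots are about 11 mm wide, 34 mm apart.
- jug: Steel jug with handle, 90 mm wide, 130 mm tall; leave alone. Origin: centre of its underside.
- spray: White bottle, 68 mm wide, 200 mm tall; leave alone. Origin: centre of its underside.
- tin_a: Empty foil tart tin, 170 mm wide, 28 mm tall; leave alone. Origin: centre of its underside.
- tin_b: Second empty foil tart tin, same size; leave alone. Origin: centre of its underside.
- jar: Small glass jar, 56 mm wide, 60 mm tall; leave alone. Origin: centre of its underside.
- shaker: Steel shaker, 42 mm wide, 75 mm tall; leave alone. Origin: centre of its underside.
- brush: Pastry brush lying down; leave alone. Origin: centre of its underside.
- cup: White measuring cup, 76 mm wide, 85 mm tall; leave alone. Origin: centre of its underside.
Mind the look-alikes: they are no part of the job. What is shaped like the plate but blue is not meant.

How it is judged:
On the way, in this order (a step that is already met when the one before it is completed fails the run):
1. the plate lies ribbed face up, flat in the cradle between its lugs, let go (angle between plate's own z axis and vertical above 3.06 rad and x of plate in the frame of cradle between -0.008 and 0.008 m and y of plate in the frame of cradle between -0.008 and 0.008 m and z of plate in the frame of cradle between 0.031 and 0.037 m and angle between the x axis of plate and the x axis of cradle, either way round below 0.15 rad and contact force between the fingers and plate below 0.1 N and linear speed of plate below 0.02 m/s), for 0.3 s.
2. the lever stands in the marked notch (horizontal distance between lever_index and marked_notch below 0.007 m), for 0.3 s.
At the end, for the whole second after the job is handed in: The plate rests, let go, ribbed face up within 0.08 rad, its origin within 8 mm of the cradle's middle in x and y and 31 to 37 mm above its underside, long direction within 0.15 rad of the cradle's (either way round); the lever is still, its index point within 7 mm of the marked notch (all of step 1 and horizontal distance between lever_index and marked_notch below 0.007 m and angular speed of plate below 0.1 rad/s and velocity of joint lever between -0.05 and 0.05 rad/s); the robot touches nothing.
It fails at once if the plate, not held by the fingers, falls or flops over (faster than 0.6 m/s or 6 rad/s) (contact force between the fingers and plate below 0.3 N and (linear speed of plate above 0.6 m/s or angular speed of plate above 6 rad/s)).
It fails at once if a bystander is moved more than 40 mm (distance of any of jug, spray, tin_a, tin_b, jar, shaker, brush, cup from where it was at the start of the episode above 0.04 m).
It also fails if it takes over 67 s, if anything falls off the work surface, if the arm or the gripper's body presses on something with over 40 N, if the wrist force passes 120 N, or if a joint passes its speed limit or range.

## Working session

There is one attempt and no reset: what is moved stays moved. The work goes in short steps, Python scripts to look and compute and a tool call to move; the robot and the scene stay as the last step left them, time stands still between calls to the robot, and variables do not carry over. Pictures are saved under pics/ and viewed, at most 10 in all, crops included, and the job is handed in when it is done.

Besides the shell and the picture viewer there is one more tool, called after "Request:" by a JSON object that holds its "name" and its "arguments", one argument or row to a line. send_rows: Moves the arm, as the interface text tells. Its arguments: {"type":"object","properties":{"targets":{"type":"array","items":{"type":"array","items":{"type":"number"}}},"grip_force":{"type":"number"}},"required":["targets"]}

```bash
mkdir -p pics; ls
cat > h.py <<'E'
import numpy as np,cv2
from cell import *
def ray(cam,u,v):
    c=calibration(cam);K=np.array(c["intrinsics"]);k1=c["k1"];T=np.array(c["world_to_cam"])
    p=np.array([(u-K[0,2])/K[0,0],(v-K[1,2])/K[1,1]]);q=p.copy()
    for _ in range(20): q=p/(1+k1*(q@q))
    d=T[:3,:3].T@np.array([q[0],-q[1],-1.]);o=-T[:3,:3].T@T[:3,3]
    return o,d
def onz(cam,u,v,z):
    o,d=ray(cam,u,v);return o+d*(z-o[2])/d[2]
def pix(cam,P):
    c=calibration(cam);K=np.array(c["intrinsics"]);T=np.array(c["world_to_cam"])
    p=T[:3,:3]@np.array(P)+T[:3,3];q=np.array([p[0],-p[1]])/-p[2];q=q*(1+c["k1"]*(q@q))
    return K[0,0]*q[0]+K[0,2],K[1,1]*q[1]+K[1,2]
def snap(cam,name):
    im,d=read_camera(cam);cv2.imwrite(f"pics/{name}.png",im[:,:,::-1]);np.save(f"pics/{name}.npy",d);return im,d
E
python3 - <<'E'
from h import *
snap("top","top0");snap("scene","sc0")
for c in("top","scene"):
    k=calibration(c);T=np.array(k["world_to_cam"]);print(c,k["k1"],-T[:3,:3].T@T[:3,3],T[:3,:3].round(3).tolist())
print(observe(),tcp_to_grasp)
E
```

```text
pics
top -0.18749083195960772 [0.27949585 0.01065395 1.35187216] [[0.007, -1.0, -0.011], [0.981, 0.005, 0.194], [-0.194, -0.013, 0.981]]
scene -0.03957665613884439 [ 1.32522583 -0.53218466  1.15397391] [[0.568, 0.823, -0.013], [-0.614, 0.435, 0.659], [0.548, -0.366, 0.752]]
{'time': 0.1, 'qpos': array([ 1.10398414e+00,  3.42672383e-01,  1.52494983e+00, -5.31082202e-05,
        1.27540835e+00, -1.46013032e-01]), 'qvel': array([-0.00101459, -0.00177012, -0.001815  ,  0.00018082, -0.00103254,
       -0.00030989]), 'joint_efforts': array([ 2.96538266e-03, -4.32004988e+01, -2.44698411e+01,  7.21876253e-02,
        5.25340042e-02, -2.24427401e-05]), 'tool_pos': array([0.16535739, 0.49783797, 0.20029457]), 'tool_rot': array([-3.14016266e+00, -1.58962195e-04,  2.82080888e+00]), 'contact_force': array([-0.01046531,  1.02913626, -0.36886759]), 'torque': array([0.08571166, 0.02943143, 0.00796738]), 'grip_force': 0.0, 'opening': 0.09204055365720067} 0.0188
```

View pics/top0.png

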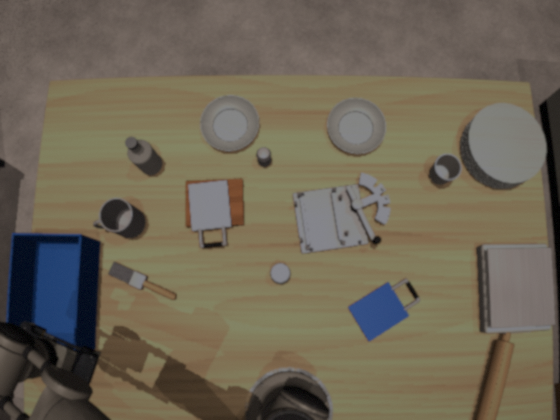

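View pics/sc0.png

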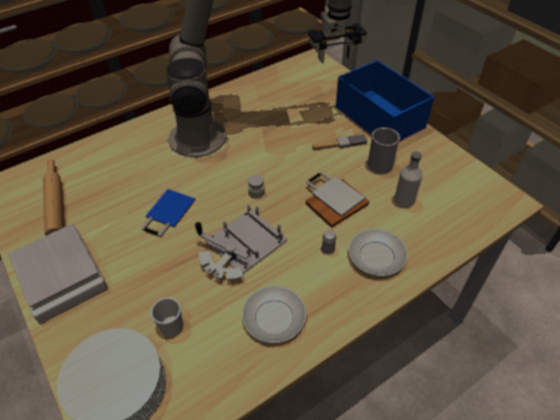

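The top view shows the plate at about (210,205) with its handle at (212,240). The cradle is at about (333,218), with its lever post at about (355,205) and grip at (376,240). The blue look-alike is at (378,310). Next, enlarged crops for measuring.

Run:
```python
from h import *
t=cv2.imread("pics/top0.png");s=cv2.imread("pics/sc0.png")
def crop(im,x,y,w,h): 
    c=cv2.resize(im[y:y+h,x:x+w],(400,300),interpolation=cv2.INTER_CUBIC);return cv2.convertScaleAbs(c,alpha=1.5)
a=np.vstack([np.hstack([crop(t,170,170,96,72+18),crop(t,285,165,120,90)]),np.hstack([crop(s,295,160,88,66),crop(s,190,200,108,81)])])
cv2.imwrite("pics/c0.png",a)
K=calibration("top")["intrinsics"];print(K,calibration("scene")["intrinsics"])
# plate bright blob
hsv=cv2.cvtColor(t,cv2.COLOR_BGR2HSV)
m=((hsv[...,1]<70)&(hsv[...,2]>90)).astype(np.uint8);m[:170]=0;m[245:]=0;m[:,:180]=0;m[:,250:]=0
m2=cv2.morphologyEx(m,cv2.MORPH_OPEN,np.ones((9,9)))
c=max(cv2.findContours(m2,0,2)[0],key=cv2.contourArea)
r=cv2.minAreaRect(c);print(r)
P=[onz("top",*p,.031)[:2].round(4).tolist() for p in cv2.boxPoints(r)];print(P,np.mean(P,0))
d=np.load("pics/top0.npy")
print([d[205,210],d[218,325],d[205,230]])
```

```text
[[498.38138303   0.         279.09476656]
 [  0.         498.38138303 207.22332537]
 [  0.           0.           1.        ]] [[483.24995661   0.         278.55502385]
 [  0.         483.24995661 214.12584646]
 [  0.           0.           1.        ]]
((209.20535278320312, 205.5218505859375), (49.60483932495117, 40.592491149902344), 85.76361083984375)
[[0.6094, 0.2813], [0.618, 0.1693], [0.481, 0.1556], [0.472, 0.2653]] [0.5451   0.217875]
[np.float32(1.3515519), np.float32(1.3609695), np.float32(1.3596182)]
```

View pics/c0.png

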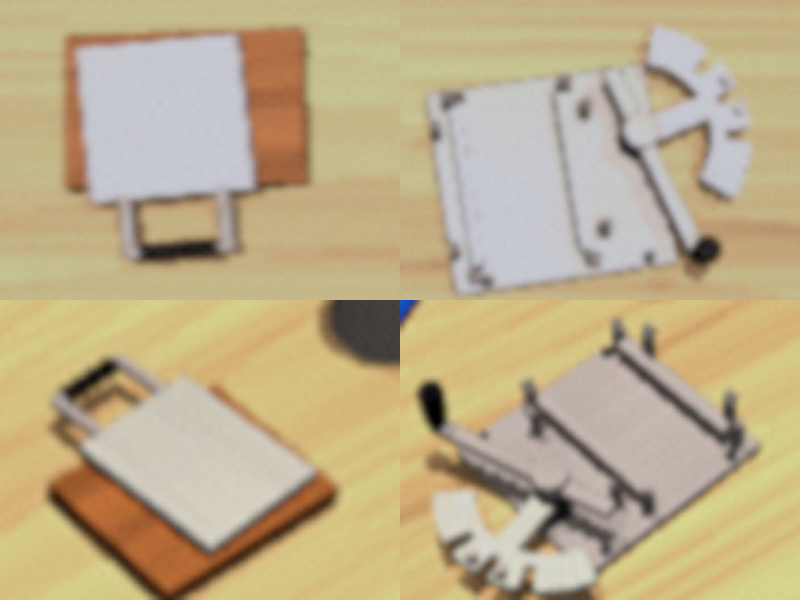

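The crops show these corners:
- **Plate, top view:** (77,48), (241,35), (256,189), (90,200), with sleeve ends (140,250) and (218,245).
- **Cradle base, top view:** (428,95), (640,65), (680,262), (458,292). The post is at (637,135) and the grip at (706,250).
- **Arc:** the slots are at its outer edge, upper right.

Now I'll convert these to world positions.

```bash
cat > geo.py <<'E'
from h import *
def src(a,o,s): return [( (a[0]+.5)/s[0]-.5+o[0], (a[1]+.5)/s[1]-.5+o[1])]
def P(cam,pts,o,s,z,off=(0,0)):
    return np.array([onz(cam,*src((p[0]-off[0],p[1]-off[1]),o,s)[0],z)[:2] for p in pts])
E
python3 - <<'E'
from geo import *
s1=(400/96,300/90)
pt=P("top",[(77,48),(241,35),(256,189),(90,200)],(170,170),s1,.031);print("plate top",pt.round(4).tolist(),pt.mean(0).round(4))
sl=P("top",[(136,250),(222,244)],(170,170),s1,.030);print("sleeve top",sl.round(4).tolist(),sl.mean(0).round(4))
s2=(400/88,300/66)
ps=P("scene",[(182,377),(317,470),(210,551),(82,450)],(295,160),s2,.031,(0,300));print("plate sc",ps.round(4).tolist(),ps.mean(0).round(4))
sl=P("scene",[(67,396),(116,363)],(295,160),s2,.030,(0,300));print("sleeve sc",sl.round(4).tolist(),sl.mean(0).round(4))
s3=(400/120,300/90)
b=P("top",[(28,95),(240,65),(280,262),(58,292)],(285,165),s3,.01);print("base top",b.round(4).tolist())
print("sides",[np.linalg.norm(b[i]-b[(i+1)%4]).round(4) for i in range(4)])
print("grip",P("top",[(306,250)],(285,165),s3,.09),"post",P("top",[(237,135)],(285,165),s3,.055))
s4=(400/108,300/81)
b=P("scene",[(612,325),(762,450),(598,568)],(190,200),s4,.01,(400,300));print("base sc",b.round(4).tolist(),[np.linalg.norm(b[i]-b[i+1]).round(4) for i in range(2)])
print("grip sc",P("scene",[(430,390)],(190,200),s4,.09,(400,300)),"post",P("scene",[(548,500)],(190,200),s4,.053,(400,300)))
# base mask
t=cv2.imread("pics/top0.png");g=cv2.convertScaleAbs(cv2.resize(t[160:260,285:405],(800,600),interpolation=cv2.INTER_CUBIC)[0:600],alpha=1.6)
s=cv2.convertScaleAbs(cv2.resize(s_:=cv2.imread("pics/sc0.png")[205:290,190:300],(800,600),interpolation=cv2.INTER_CUBIC),alpha=1.7)
hsv=cv2.cvtColor(t,cv2.COLOR_BGR2HSV)
m=((hsv[...,1]<60)&(hsv[...,2]>60)).astype(np.uint8)*255
cv2.imwrite("pics/c1.png",np.hstack([cv2.resize(g,(400,300)),cv2.resize(m[160:260,285:405],(400,300),interpolation=0)]))
cv2.imwrite("pics/c1.png",g)
E
```

```text
plate top [[0.6044, 0.2784], [0.6156, 0.1696], [0.4875, 0.1564], [0.4777, 0.2644]] [0.5463 0.2172]
sleeve top [[0.4374, 0.2331], [0.4428, 0.1774]] [0.4401 0.2052]
plate sc [[0.4787, 0.2597], [0.6056, 0.2782], [0.6206, 0.1691], [0.4951, 0.1557]] [0.55   0.2157]
sleeve sc [[0.4451, 0.1803], [0.4385, 0.2302]] [0.4418 0.2052]
base top [[0.5845, -0.0105], [0.611, -0.1873], [0.4459, -0.2165], [0.421, -0.035]]
sides [np.float64(0.1788), np.float64(0.1677), np.float64(0.1831), np.float64(0.1653)]
grip [[ 0.44531148 -0.22334552]] post [[ 0.54236254 -0.17681304]]
base sc [[0.4066, -0.0396], [0.5929, -0.013], [0.6143, -0.1829]] [np.float64(0.1882), np.float64(0.1713)]
grip sc [[ 0.44651224 -0.22639557]] post [[ 0.5657078  -0.19425539]]Traceback (most recent call last):
  File "<stdin>", line 20, in <module>
    return _nx.concatenate(arrs, 1, dtype=dtype, casting=casting)
           ~~~~~~~~~~~~~~~^^^^^^^^^^^^^^^^^^^^^^^^^^^^^^^^^^^^^^^
ValueError: all the input arrays must have same number of dimensions, but the array at index 0 has 3 dimension(s) and the array at index 1 has 2 dimension(s)
```

Request:
{"name": "send_rows", "arguments": {
  "targets": [
    [0.35,0.0306,-0.0325,0,-0.127],
    [0.35,0.0306,-0.0325,0,-0.127],
    [0.35,0.0306,-0.0325,0,-0.127],
    [0.35,0.0306,-0.0325,0,-0.127],
    [0.35,0.0306,-0.0325,0,-0.127]
  ],
  "grip_force": 40
}}

```text
time: 0.6
tool_pos: [0.3192, 0.3342, 0.2007]
tool_rot: [-3.141, 0.0, 2.181]
contact_force: [-0.3, 0.2, -0.7]
opening: 0.0563
grip_force: 0.0
```

Request:
{"name": "send_rows", "arguments": {
  "targets": [
    [0.35,0.0306,-0.0325,0,-0.127],
    [0.35,0.0306,-0.0325,0,-0.127],
    [0.35,0.0306,-0.0325,0,-0.127],
    [0.35,0.0306,-0.0325,0,-0.127],
    [0.35,0,0,0,0]
  ]
}}

```text
time: 1.1
tool_pos: [0.444, 0.2021, 0.2005]
tool_rot: [3.141, 0.001, 1.669]
contact_force: [-0.4, 0.9, -0.6]
opening: 0.0327
grip_force: 0.0
```

Run:
```python
from geo import *
t=cv2.imread("pics/top0.png");g=cv2.convertScaleAbs(cv2.resize(t[160:260,285:405],(720,600),interpolation=cv2.INTER_CUBIC),alpha=1.6)
ex=np.array([np.cos(.147),np.sin(.147)]);ey=np.array([-ex[1],ex[0]]);o=np.array([.5116,-.0851])
def w(x,y,z): return np.array([*(o+x*ex+y*ey),z])
def dr(cam,g,o0,s,p,col,r=2):
    u=pix(cam,p);cv2.circle(g,(int((u[0]-o0[0]+.5)*s-.5),int((u[1]-o0[1]+.5)*s-.5)),r,col,-1)
L=[(x,y,.01) for x in(-.085,.085) for y in(-.12,.065)]
L2=[(x*.069,y*.048,.036) for x in(-1,1) for y in(-1,1)]+[(x*.05,y*.058,.036) for x in(-1,1) for y in(-1,1)]
L3=[(.02,-.1,.052)]+[(.02-.085*np.sin(a),-.1-.085*np.cos(a),.036) for a in(-.4,0,.4)]
for l,c in((L,(0,0,255)),(L2,(0,200,0)),(L3,(255,0,0))):
    for q in l: dr("top",g,(285,160),6,w(*q),c,3)
s=cv2.convertScaleAbs(cv2.resize(cv2.imread("pics/sc0.png")[205:290,190:300],(770,595),interpolation=cv2.INTER_CUBIC),alpha=1.7)
for l,c in((L,(0,0,255)),(L2,(0,200,0)),(L3,(255,0,0))):
    for q in l: dr("scene",s,(190,205),7,w(*q),c,3)
cv2.imwrite("pics/c1.png",g);cv2.imwrite("pics/c2.png",s)
```

```text
(no output)
```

View pics/c1.png

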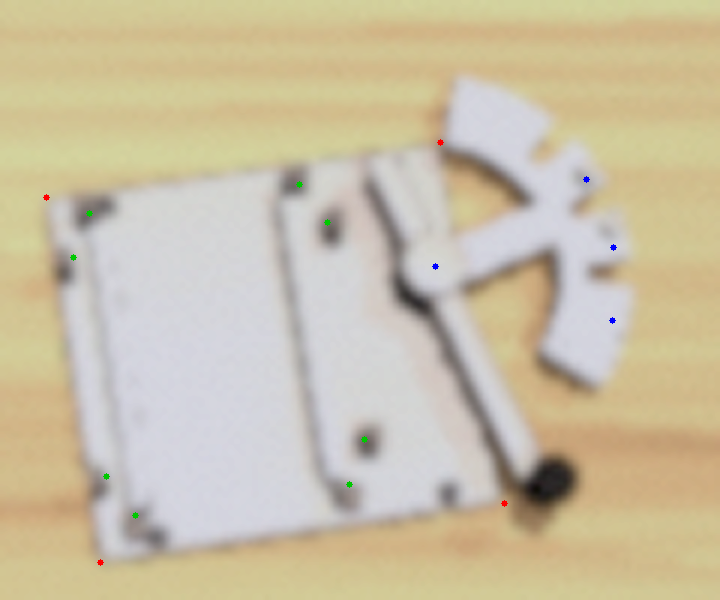

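View pics/c2.png

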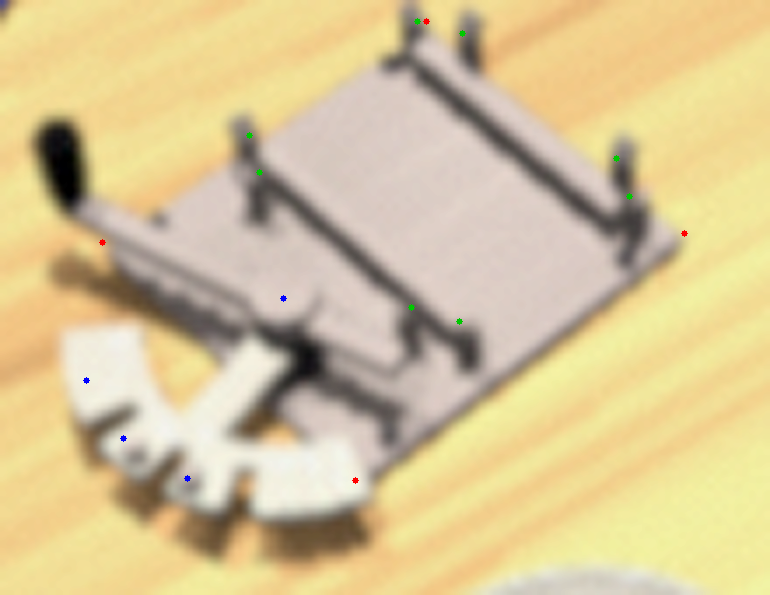

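The dots fit the top view well. The slots sit at about (543,147), (595,206) and (605,270), and the studs at about (583,180) and (607,232). In the scene view the cradle is shifted about 4 mm in x, the same offset as for the plate.

Run:
```python
from geo import *
ex=np.array([np.cos(.147),np.sin(.147)]);ey=np.array([-ex[1],ex[0]]);o=np.array([.5116,-.0851])
pv=o+.02*ex-.1*ey;print("pivot",pv)
for n,p in dict(s1=(543,147),s2=(595,206),s3=(605,270),stA=(583,180),stB=(607,232)).items():
    q=P("top",[p],(285,160),(6,6),.036 if n[1]!='t' else .045)[0];d=q-pv;print("top",n,q,np.hypot(*d),np.arctan2(-d@ex,-d@ey))
q=P("top",[(550,480)],(285,160),(6,6),.095)[0];d=q-pv;print("grip",q,np.hypot(*d),np.arctan2(-d@ex,-d@ey))
ps=P("scene",[(283,312)],(190,205),(7,7),.053)[0];print("scene pivot",ps)
for n,p in dict(sA=(135,455),sB=(190,488)).items():
    q=P("scene",[p],(190,205),(7,7),.045)[0];d=q-pv-[.004,0];print("sc",n,q,np.hypot(*d),np.arctan2(-d@ex,-d@ey))
q=P("scene",[(56,128)],(190,205),(7,7),.095)[0];d=q-pv-[.004,0];print("grip sc",q,np.hypot(*d),np.arctan2(-d@ex,-d@ey))
```

```text
pivot [ 0.54603141 -0.18109207]
top s1 [ 0.60517362 -0.23424719] 0.07951897336225554 -0.6916623127386036
top s2 [ 0.57779185 -0.25722984] 0.08249657544814792 -0.24819807097082927
top s3 [ 0.54817471 -0.260767  ] 0.07970375473521932 0.1201060076584385
top stA [ 0.58774851 -0.25034199] 0.08084471233471249 -0.3951924022914353
top stB [ 0.56379318 -0.26044789] 0.08131928234115811 -0.07319515906578457
grip [ 0.44482581 -0.2219059 ] 0.10912535602041212 1.334468683026414
scene pivot [ 0.55267236 -0.18513089]
sc sA [ 0.57427831 -0.26739282] 0.08964223838698736 -0.1268969504076422
sc sB [ 0.60058016 -0.25730224] 0.0914503428654868 -0.4386549564885274
grip sc [ 0.44677458 -0.22628187] 0.11271242769245939 1.3052644816790013
```

Request:
{"name": "send_rows", "arguments": {
  "targets": [
    [0.35,-0.003,0.003,-0.05,0.01],
    [0.35,0,0,-0.05,0],
    [0.35,0,0,-0.045,0],
    [0.35,0,0,-0.03,0],
    [0.35,0,0,0,0]
  ]
}}

```text
time: 1.6
tool_pos: [0.4342, 0.2082, 0.0225]
tool_rot: [-3.133, 0.001, 1.689]
contact_force: [-0.2, 0.2, -0.7]
opening: 0.0321
grip_force: 0.0
```

Request:
{"name": "send_rows", "arguments": {
  "targets": [
    [0.35,0,0,0,0],
    [0.35,0,0,0,0]
  ]
}}

```text
time: 1.8
tool_pos: [0.4391, 0.2094, 0.0279]
tool_rot: [3.138, -0.001, 1.688]
contact_force: [0.7, 0.6, 0.4]
opening: 0.0319
grip_force: 0.0
```

Request:
{"name": "send_rows", "arguments": {
  "targets": [
    [0.35,0.002,-0.004,-0.009,-0.01],
    [0.35,0,0,-0.009,0],
    [0.35,0,0,0,0],
    [0.35,0,0,0,0]
  ]
}}

```text
time: 2.2
tool_pos: [0.4398, 0.2046, 0.008]
tool_rot: [-3.141, 0.0, 1.678]
contact_force: [-0.4, 0.0, -0.2]
opening: 0.0321
grip_force: 0.0
```

Run:
```python
from h import *
im,_=snap("scene","s1");im2,_=snap("top","t1")
a=cv2.resize(im[130:240,270:400],(400,338),interpolation=cv2.INTER_CUBIC);b=cv2.resize(im2[165:275,160:290],(400,338),interpolation=cv2.INTER_CUBIC)
cv2.imwrite("pics/c3.png",cv2.convertScaleAbs(np.hstack([a,b])[:,:,::-1],alpha=1.5))
print(observe()["tool_pos"])
```

```text
[0.44007263 0.20474714 0.00823682]
```

View pics/c3.png

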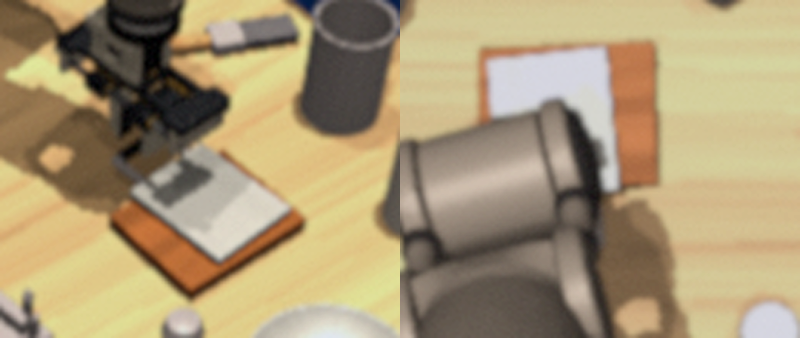

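The fingers straddle the bar without touching the plate, and the plate hasn't moved. Closing now.

Request:
{"name": "send_rows", "arguments": {
  "targets": [
    [0.0,0,0,0,0],
    [0.0,0,0,0,0],
    [0.0,0,0,0,0],
    [0.0,0,0,0,0],
    [0,0,0,0,0]
  ],
  "grip_force": 40
}}

```text
time: 2.8
tool_pos: [0.4397, 0.2047, 0.0082]
tool_rot: [-3.141, 0.0, 1.678]
contact_force: [-0.7, 0.9, 3.1]
opening: 0.0008
grip_force: 1.3
```

Run:
```python
from h import *
im,_=snap("scene","s2")
print(observe())
a=im[130:220,280:370]
cv2.imwrite("pics/c4.png",cv2.convertScaleAbs(cv2.resize(a,(600,600),interpolation=cv2.INTER_CUBIC)[:,:,::-1],alpha=2.2))
```

```text
{'time': 2.85, 'qpos': array([ 2.77503542e-01,  5.24747605e-01,  1.86429191e+00, -2.18769888e-05,
        7.52586718e-01,  1.70506254e-01]), 'qvel': array([-0.00058675, -0.00267739, -0.00029994, -0.00144924, -0.0030008 ,
        0.00137797]), 'joint_efforts': array([-1.16409436e-01, -4.25646365e+01, -1.56882370e+01,  3.71362700e-02,
       -2.27669505e-01,  7.97782504e-04]), 'tool_pos': array([0.43984944, 0.20472641, 0.00823947]), 'tool_rot': array([-3.14156209e+00,  2.04345839e-05,  1.67780958e+00]), 'contact_force': array([-0.25357226, -0.94399397,  3.06840722]), 'torque': array([-0.11232029,  0.15075671, -0.05684348]), 'grip_force': 1.2326020561158657, 'opening': 0.0002477879055853174}
```

View pics/c4.png

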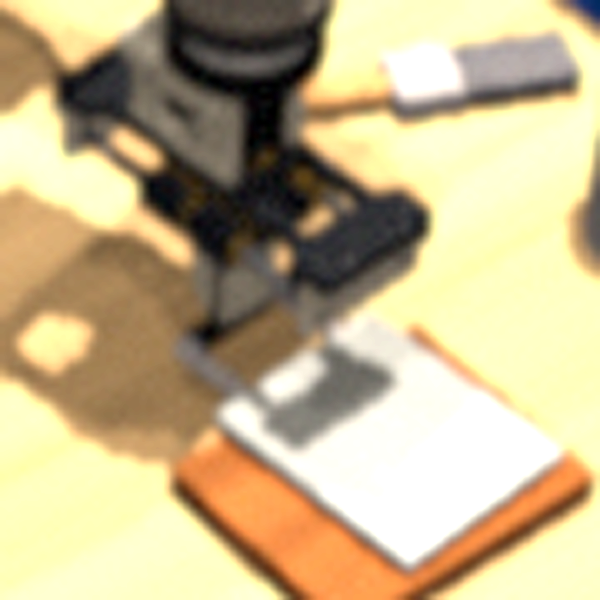

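Run:
```python
from h import *
f=lambda p:((np.array(pix("scene",p))-[280,130])*6.667).round(0).tolist()
e=np.array([np.cos(.108),np.sin(.108),0]);n=np.array([-e[1],e[0],0])
b=np.array([.44,.205,.027])
print("tcp",f([.44,.205,.008]),"grasp",f(b),"above47",f(b+[0,0,.047]))
for s in(-.037,-.025,.025,.037): print("bar",s,f(b+n*s))
print("plate near corners",f(b+e*.044+n*.054),f(b+e*.044-n*.054))
d=np.load("pics/s2.npy");d0=np.load("pics/sc0.npy")
c=calibration("scene");T=np.array(c["world_to_cam"]);
def pt(u,v,d):
    o,r=ray("scene",u,v);return o+r*d
for p in [(215,300),(215,320),(205,335),(200,345),(190,345),(240,270),(315,300),(315,320),(270,330),(230,390),(350,290)]:
    u,v=280+p[0]/6.667,130+p[1]/6.667
    print(p,pt(u,v,d[int(round(v)),int(round(u))]).round(3), pt(u,v,d0[int(round(v)),int(round(u))]).round(3))
```

```text
tcp [227.0, 343.0] grasp [229.0, 316.0] above47 [233.0, 247.0]
bar -0.037 [175.0, 351.0]
bar -0.025 [192.0, 340.0]
bar 0.025 [265.0, 293.0]
bar 0.037 [282.0, 282.0]
plate near corners [369.0, 312.0] [211.0, 416.0]
(215, 300) [0.44  0.196 0.043] [0.407 0.223 0.002]
(215, 320) [0.445 0.192 0.036] [0.444 0.193 0.034]
(205, 335) [0.445 0.186 0.029] [0.449 0.183 0.034]
(200, 345) [0.451 0.179 0.031] [0.45  0.179 0.03 ]
(190, 345) [0.448 0.175 0.031] [0.448 0.174 0.031]
(240, 270) [0.458 0.195 0.078] [0.398 0.246 0.003]
(315, 300) [0.534 0.177 0.129] [ 0.435  0.266 -0.   ]
(315, 320) [0.53  0.182 0.11 ] [0.469 0.236 0.03 ]
(270, 330) [ 0.436  0.236 -0.004] [ 0.438  0.234 -0.   ]
(230, 390) [0.483 0.172 0.03 ] [0.483 0.172 0.03 ]
(350, 290) [0.539 0.193 0.13 ] [ 0.438  0.286 -0.002]
```

Request:
{"name": "send_rows", "arguments": {
  "targets": [
    [0.0,0,0,0.01,0],
    [0.0,0,0,0.01,0],
    [0.0,0,0,0.0,0],
    [0,0,0,0,0]
  ]
}}

```text
time: 3.25
tool_pos: [0.4403, 0.2048, 0.0287]
tool_rot: [3.14, -0.0, 1.678]
contact_force: [-0.8, 0.2, 0.3]
opening: 0.0005
grip_force: 0.0
```

Run:
```python
from h import *
im,_=snap("scene","s3")
print(observe()["opening"],observe()["grip_force"])
d=np.load("pics/s3.npy")
def pt(u,v,d):
    o,r=ray("scene",u,v);return o+r*d
for p in [(215,300),(215,320),(205,335),(200,345),(190,345),(230,390),(180,335),(300,420)]:
    u,v=280+p[0]/6.667,130+p[1]/6.667
    print(p,pt(u,v,d[int(round(v)),int(round(u))]).round(3))
a=im[150:200,290:350]
cv2.imwrite("pics/c5.png",cv2.convertScaleAbs(cv2.resize(a,(720,600),interpolation=cv2.INTER_CUBIC)[:,:,::-1],alpha=2.2))
```

```text
0.0004054144646224965 0.0
(215, 300) [ 0.404  0.225 -0.001]
(215, 320) [0.448 0.19  0.039]
(205, 335) [0.449 0.183 0.034]
(200, 345) [0.448 0.181 0.027]
(190, 345) [0.449 0.173 0.033]
(230, 390) [0.481 0.174 0.027]
(180, 335) [ 0.414  0.195 -0.002]
(300, 420) [0.522 0.185 0.034]
```

View pics/c5.png

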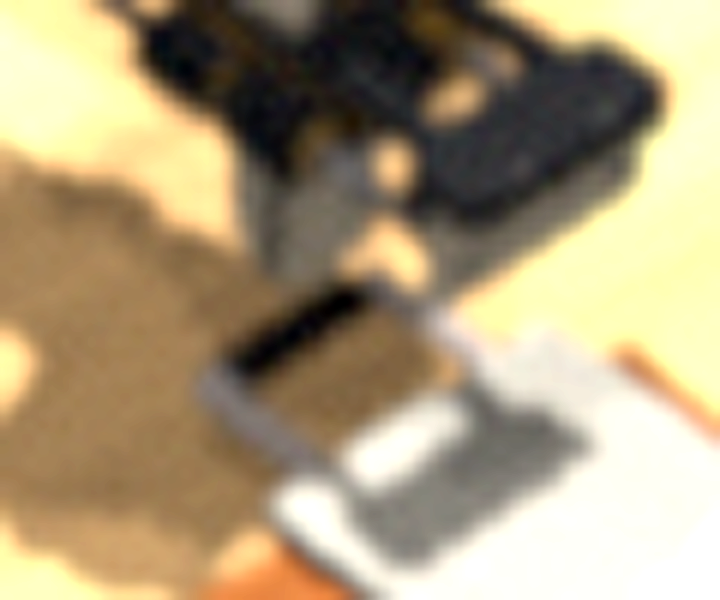

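The fingers are shut above the bar and the plate hasn't moved. The visible fingertips sit higher than the reported TCP suggests, so I'll check with depth.

Run:
```python
from h import *
d0=np.load("pics/sc0.npy")
for n in("s1","s2","s3"):
    d=np.load(f"pics/{n}.npy")
    print(n)
    for v in range(163,182):
        r=[]
        for u in range(306,330,2):
            if d[v,u]>0 and d0[v,u]-d[v,u]>.012:
                o,k=ray("scene",u,v);p=((o+k*d[v,u])*1000).round().astype(int);r.append(f"{u}:{p[0]},{p[1]},{p[2]}")
        print(v,' '.join(r))
```

```text
s1
163 306:413,189,80 308:445,172,113 310:452,174,118 312:429,201,86 314:463,181,122 316:470,183,126 318:481,182,135 320:489,184,140 322:495,186,144 324:483,205,124 326:483,213,120 328:487,218,121
164 306:412,190,74 308:422,190,82 310:454,172,116 312:464,172,124 314:464,180,120 316:469,184,121 318:474,188,122 320:493,180,141 322:498,184,142 324:501,190,142 326:487,210,120 328:508,199,142
165 306:413,189,72 308:423,189,79 310:424,197,75 312:469,168,125 314:470,176,122 316:478,177,127 318:480,183,125 320:492,181,136 322:500,182,141 324:504,187,142 326:510,189,145 328:511,197,141
166 306:414,189,68 308:422,190,73 312:469,169,121 314:474,172,123 316:481,175,126 318:481,183,122 320:487,186,125 322:501,182,138 324:510,182,144 326:512,188,143 328:513,196,139
167 306:411,191,60 308:424,189,70 310:425,197,67 312:471,167,119 314:478,169,123 316:480,176,121 318:484,181,121 320:487,186,121 322:489,193,119 324:513,180,144 326:515,186,142 328:516,194,138
168 306:415,188,60 308:420,192,61 310:426,196,64 312:469,169,112 314:477,171,117 316:486,171,124 318:490,176,124 320:491,183,121 322:491,191,117 
[... 4856 characters left out ...]
512,181,139 326:528,175,154 328:536,176,160
169 310:431,192,66 312:440,193,72 314:448,195,77 316:460,193,87 318:461,201,83 320:456,214,73 324:518,176,141 326:528,175,150 328:539,173,160
170 310:432,192,62 312:440,193,68 314:449,194,74 316:459,194,82 318:461,201,80 320:456,214,69 326:530,174,148 328:538,175,154
171 312:439,194,62 314:453,191,74 316:459,194,77 318:456,206,68 326:530,174,143 328:536,176,147
172 312:441,193,60 314:450,194,66 316:459,195,72 326:529,175,138 328:530,182,135
173 312:443,192,57 314:452,192,64 316:458,196,67 322:447,231,38 326:530,175,135 328:533,180,134
174 320:444,225,35 326:528,177,127 328:530,183,127
175 326:531,175,127 328:532,182,124
176 
177 
178 
179 
180 
181
```

Depth shows the actual fingertips about 24 mm above the reported TCP, so the fingers closed on top of the sleeve. I'll reopen and go lower, watching the force.

Request:
{"name": "send_rows", "arguments": {
  "targets": [
    [0.35,0,0,0,0],
    [0.35,0,0,0,0],
    [0.35,0,0,0,0],
    [0.35,0,0,-0.012,0],
    [0.35,0,0,-0.012,0]
  ]
}}

```text
time: 3.8
tool_pos: [0.4399, 0.2047, 0.0033]
tool_rot: [3.141, -0.0, 1.678]
contact_force: [0.5, 0.2, -0.3]
opening: 0.0312
grip_force: 0.0
```

Request:
{"name": "send_rows", "arguments": {
  "targets": [
    [0.35,0,0,-0.006,0],
    [0.35,0,0,-0.003,0],
    [0.35,0,0,0,0]
  ]
}}

```text
time: 4.1
tool_pos: [0.4395, 0.2046, -0.0056]
tool_rot: [-3.14, 0.0, 1.678]
contact_force: [-0.8, 0.6, 0.3]
opening: 0.0322
grip_force: 0.0
```

Request:
{"name": "send_rows", "arguments": {
  "targets": [
    [0.35,0,0,-0.004,0],
    [0.35,0,0,-0.003,0],
    [0.35,0,0,0,0]
  ]
}}

```text
time: 4.4
tool_pos: [0.4398, 0.2047, -0.0121]
tool_rot: [-3.141, 0.0, 1.678]
contact_force: [0.2, -0.6, -0.3]
opening: 0.0324
grip_force: 0.0
```

Request:
{"name": "send_rows", "arguments": {
  "targets": [
    [0.0,0,0,0,0],
    [0.0,0,0,0,0],
    [0.0,0,0,0,0],
    [0.0,0,0,0,0],
    [0,0,0,0,0]
  ],
  "grip_force": 40
}}

```text
time: 4.9
tool_pos: [0.4399, 0.2048, -0.0118]
tool_rot: [3.141, -0.0, 1.678]
contact_force: [-0.9, -0.1, 1.3]
opening: 0.013
grip_force: 40.0
```

Request:
{"name": "send_rows", "arguments": {
  "targets": [
    [0,0.001,0,0.015,0],
    [0,0.002,0,0.015,0],
    [0,0.003,0.0005,0.015,0],
    [0,0.0045,0.0005,0.0145,0],
    [0,0.0055,0.0005,0.014,0]
  ]
}}

```text
time: 5.4
tool_pos: [0.4561, 0.2063, 0.0621]
tool_rot: [3.141, -0.0, 1.678]
contact_force: [1.6, 0.4, -2.4]
opening: 0.0129
grip_force: 40.0
```

Request:
{"name": "send_rows", "arguments": {
  "targets": [
    [0,0.007,0.001,0.0135,0],
    [0,0.008,0.001,0.013,0],
    [0,0.009,0.001,0.012,0],
    [0,0.01,0.001,0.0115,0],
    [0,0.011,0.001,0.0105,0]
  ]
}}

```text
time: 5.9
tool_pos: [0.5011, 0.2112, 0.1223]
tool_rot: [-3.141, 0.0, 1.678]
contact_force: [1.2, -0.2, -2.6]
opening: 0.0128
grip_force: 40.0
```

Request:
{"name": "send_rows", "arguments": {
  "targets": [
    [0,0.012,0.001,0.0095,0],
    [0,0.013,0.001,0.0085,0],
    [0,0.013,0.0015,0.0075,0],
    [0,0.014,0.0015,0.006,0],
    [0,0.014,0.0015,0.005,0]
  ]
}}

```text
time: 6.4
tool_pos: [0.567, 0.2176, 0.1581]
tool_rot: [-3.14, 0.0, 1.678]
contact_force: [-0.6, 0.6, -4.5]
opening: 0.013
grip_force: 40.0
```

Request:
{"name": "send_rows", "arguments": {
  "targets": [
    [0,0.014,0.0015,0.004,0],
    [0,0.01,0.001,0.005,0],
    [0,0.005,0.0005,0.01,0],
    [0,0,0,0.015,0],
    [0,0,0,0.02,0]
  ]
}}

```text
time: 6.9
tool_pos: [0.5952, 0.2204, 0.2108]
tool_rot: [-3.137, 0.001, 1.678]
contact_force: [0.9, 0.9, -3.7]
opening: 0.0129
grip_force: 40.0
```

Request:
{"name": "send_rows", "arguments": {
  "targets": [
    [0,0,0,0.03,0],
    [0,0,0,0.03,0],
    [0,0,0,0.01,0],
    [0,0,0,0,0],
    [0,0,0,0,0]
  ]
}}

```text
time: 7.4
tool_pos: [0.5953, 0.2205, 0.2805]
tool_rot: [-3.138, 0.0, 1.678]
contact_force: [0.1, -0.1, -4.7]
opening: 0.013
grip_force: 40.0
```

Request:
{"name": "send_rows", "arguments": {
  "targets": [
    [0,-0.004,-0.009,0,0.005],
    [0,-0.008,-0.018,0,0.005],
    [0,-0.01,-0.023,0,0.005],
    [0,-0.011,-0.025,0,0.005],
    [0,-0.012,-0.026,0,0.005]
  ]
}}

```text
time: 7.9
tool_pos: [0.5495, 0.1183, 0.281]
tool_rot: [-3.139, 0.0, 1.703]
contact_force: [-0.5, -0.4, -4.1]
opening: 0.0127
grip_force: 40.0
```

Request:
{"name": "send_rows", "arguments": {
  "targets": [
    [0,-0.012,-0.026,0,0.005],
    [0,-0.012,-0.026,0,0.005],
    [0,-0.012,-0.026,0,0.005],
    [0,-0.012,-0.026,0,0],
    [0,-0.012,-0.026,0,0]
  ]
}}

```text
time: 8.4
tool_pos: [0.4894, -0.0116, 0.2814]
tool_rot: [-3.14, -0.0, 1.718]
contact_force: [0.3, 0.2, -3.8]
opening: 0.0126
grip_force: 40.0
```

Request:
{"name": "send_rows", "arguments": {
  "targets": [
    [0,-0.012,-0.026,0,0],
    [0,-0.01,-0.024,0,0],
    [0,-0.008,-0.018,0,0],
    [0,-0.004,-0.01,0,0],
    [0,-0.002,-0.005,0,0]
  ]
}}

```text
time: 8.9
tool_pos: [0.4541, -0.094, 0.282]
tool_rot: [-3.141, -0.001, 1.717]
contact_force: [-0.2, -0.1, -3.9]
opening: 0.0129
grip_force: 40.0
```

Request:
{"name": "send_rows", "arguments": {
  "targets": [
    [0,0,0,-0.01,0],
    [0,0,0,-0.02,0],
    [0,0,0,-0.01,0],
    [0,0,0,0,0],
    [0,0,0,0,0]
  ]
}}

```text
time: 9.4
tool_pos: [0.4551, -0.0929, 0.2427]
tool_rot: [-3.141, -0.0, 1.719]
contact_force: [0.5, 0.1, -3.0]
opening: 0.0128
grip_force: 40.0
```

Run:
```python
from h import *
im,d=snap("scene","s4");o=observe();print(o["tool_pos"],o["tool_rot"],o["contact_force"])
a=im[120:290,150:380]
g=cv2.convertScaleAbs(cv2.resize(a,None,fx=3.4,fy=3.4,interpolation=cv2.INTER_CUBIC)[:,:,::-1],alpha=1.8)
cv2.imwrite("pics/c6.png",g);print(g.shape)
```

```text
[ 0.45536933 -0.09304401  0.2430701 ] [3.14086017e+00 3.51595391e-04 1.71843210e+00] [ 0.46985459 -0.30208006 -3.74071254]
(578, 782, 3)
```

View pics/c6.png

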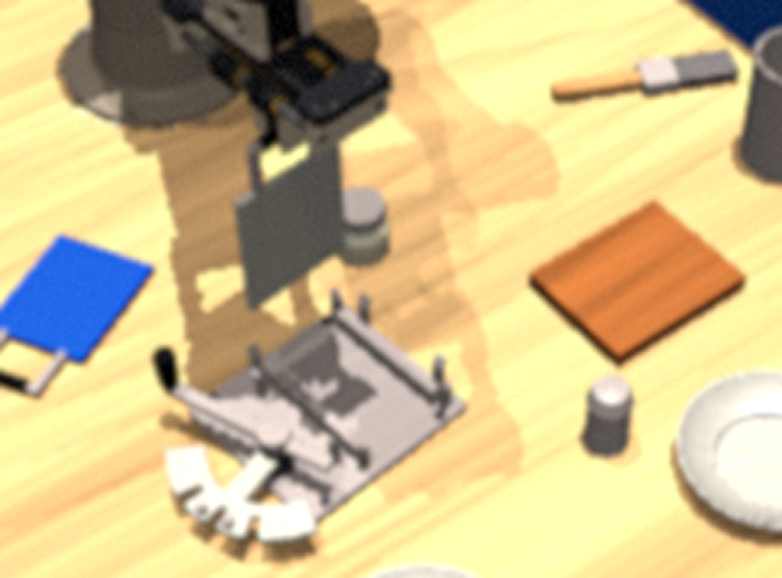

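The plate hangs vertically with its plain face toward +x (crop (290,225)), over the near end of the cradle. I'll check its lateral position and tilt from depth.

Run:
```python
from h import *
d=np.load("pics/s4.npy");ti=observe()["tool_pos"]
a=.147;ex=np.array([np.cos(a),np.sin(a)]);ey=np.array([-ex[1],ex[0]])
pts=[]
for v in range(150,215):
    for u in range(215,256):
        if d[v,u]>0:
            o,k=ray("scene",u,v);p=o+k*d[v,u];p[:2]+=[-.0045,.002]
            q=p[:2]-ti[:2];pts.append((q@ex,q@ey,p[2]))
p=np.array(pts);m=(abs(p[:,0])<.04)&(p[:,2]>.09)&(p[:,2]<.26)&(abs(p[:,1])<.07);p=p[m]
for z in np.arange(.1,.25,.01):
    r=p[abs(p[:,2]-z)<.005]
    if len(r)>3: print(z.round(2),len(r),"along x",np.median(r[:,0]).round(4),"y",r[:,1].min().round(4),r[:,1].max().round(4))
c=np.linalg.lstsq(np.c_[p[:,1],p[:,2],np.ones(len(p))][(p[:,2]<.22)],p[:,0][p[:,2]<.22],rcond=None)[0];print("plane x=ay+bz+c",c)
for y0 in np.arange(-.05,.051,.02):
    r=p[abs(p[:,1]-y0)<.01]; print(y0.round(2),"zmin",np.sort(r[:,2])[:3].round(4))
```

```text
0.11 51 along x -0.0044 y -0.0543 0.0533
0.12 67 along x -0.0044 y -0.0534 0.0543
0.13 70 along x -0.0039 y -0.0547 0.0556
0.14 70 along x -0.0033 y -0.055 0.0504
0.15 73 along x -0.0033 y -0.0531 0.0512
0.16 77 along x -0.0026 y -0.0542 0.0529
0.17 75 along x -0.0026 y -0.0545 0.0551
0.18 71 along x -0.0022 y -0.0538 0.0539
0.19 91 along x -0.0019 y -0.0544 0.0535
0.2 74 along x -0.0018 y -0.0545 0.0546
0.21 82 along x -0.0014 y -0.0539 0.0502
0.22 84 along x -0.001 y -0.0547 0.0523
0.23 92 along x -0.0013 y -0.0525 0.053
0.24 69 along x -0.0021 y -0.0532 0.0451
plane x=ay+bz+c [-0.00118449  0.03079298 -0.0078644 ]
-0.05 zmin [0.1073 0.1102 0.1107]
-0.03 zmin [0.1076 0.1111 0.1122]
-0.01 zmin [0.1117 0.1121 0.113 ]
0.01 zmin [0.1064 0.1101 0.1106]
0.03 zmin [0.1106 0.1108 0.1119]
0.05 zmin [0.1071 0.1084 0.1126]
```

Request:
{"name": "send_rows", "arguments": {
  "targets": [
    [0,0.002,0,-0.02,0],
    [0,0.002,0,-0.025,0],
    [0,0.001,0,-0.02,0],
    [0,0,0,-0.005,0],
    [0,0,0,0,0]
  ]
}}

```text
time: 9.95
tool_pos: [0.4601, -0.0932, 0.1728]
tool_rot: [-3.141, -0.0, 1.718]
contact_force: [-0.2, -0.1, -4.1]
opening: 0.0127
grip_force: 40.0
```

Request:
{"name": "send_rows", "arguments": {
  "targets": [
    [0,0,0,0,0],
    [0,0,0,0,0],
    [0,0,0,0,0]
  ]
}}

```text
time: 10.25
tool_pos: [0.4604, -0.0934, 0.1735]
tool_rot: [3.14, 0.001, 1.718]
contact_force: [-0.1, 0.3, -4.0]
opening: 0.0126
grip_force: 40.0
```

Request:
{"name": "send_rows", "arguments": {
  "targets": [
    [0,0.003,0.0005,-0.003,0],
    [0,0.004,0.0005,-0.003,0],
    [0,0.005,0.001,-0.002,0],
    [0,0.006,0.001,-0.002,0],
    [0,0.006,0.001,-0.002,0]
  ]
}}

```text
time: 10.75
tool_pos: [0.4877, -0.0896, 0.1638]
tool_rot: [3.133, 0.003, 1.718]
contact_force: [1.3, 3.0, 20.9]
opening: 0.0128
grip_force: 40.0
```

```bash
cat > pl.py <<'E'
from h import *
import sys
def main(name):
    _,d=snap("scene",name);ob=observe();ti=ob["tool_pos"];d0=np.load("pics/sc0.npy")
    a=.147;ex=np.array([np.cos(a),np.sin(a)]);ey=np.array([-ex[1],ex[0]]);o0=np.array([.5116,-.0851])
    pts=[]
    for v in range(140,290):
        for u in range(190,300):
            if d[v,u]>0 and d0[v,u]-d[v,u]>.005:
                o,k=ray("scene",u,v);p=o+k*d[v,u];p[:2]+=[-.0045,.002]
                q=p[:2]-o0;pts.append((q@ex,q@ey,p[2]))
    p=np.array(pts);bz=ti[2]+.039
    m=(abs(p[:,1])<.05)&(p[:,2]<bz-.035)&(p[:,2]>.02)&(p[:,0]>-.085);p=p[m]
    A=np.c_[p[:,2],p[:,1],np.ones(len(p))];c=np.linalg.lstsq(A,p[:,0],rcond=None)[0]
    q=ti[:2]-o0
    print("bar in cradle",(q@ex).round(4),(q@ey).round(4),bz.round(4),"slope dx/dz",c.round(3),"low",p[p[:,2].argsort()[:8]].round(3).tolist(),ob["contact_force"].round(1))
main(sys.argv[1])
E
python3 pl.py s5
```

```text
Traceback (most recent call last):
  File "pl.py", line 17, in <module>
    main(sys.argv[1])
    ~~~~^^^^^^^^^^^^^
  File "pl.py", line 10, in main
    o,k=ray("scene",u,v);p=o+k*d[v,u];p[:2]+=[-.0045,.002]
        ~~~^^^^^^^^^^^^^
  File "h.py", line 4, in ray
    c=calibration(cam);K=np.array(c["intrinsics"]);k1=c["k1"];T=np.array(c["world_to_cam"])
ValueError: time passes only in moves, steps and waits
```

```bash
sed -i 's/^from cell import \*/from cell import *\nimport functools\ncalibration=functools.cache(calibration)/' h.py; python3 pl.py s6
```

```text
bar in cradle -0.0238 -0.001 0.2028 slope dx/dz [ 0.001  0.01  -0.033] low [[0.032, 0.037, 0.021], [-0.025, 0.04, 0.022], [0.063, 0.042, 0.022], [-0.02, 0.039, 0.022], [0.004, -0.049, 0.023], [0.045, -0.05, 0.023], [0.01, -0.05, 0.023], [-0.005, -0.049, 0.024]] [ 1.8  2.1 15.4]
```

```bash
python3 - <<'E'
import re
s=open('pl.py').read()
s=s.replace("(p[:,2]>.02)&(p[:,0]>-.085);p=p[m]","(p[:,2]>.05);p=p[m];A=np.c_[p[:,2],np.ones(len(p))]\n    for _ in range(6):\n        c=np.linalg.lstsq(A,p[:,0],rcond=None)[0];r=abs(p[:,0]-A@c);k=r<max(.004,1.5*np.median(r));p=p[k];A=A[k]\n    m=p[:,2]<9;p=p[m]")
s=re.sub(r'    A=np.c_\[p\[:,2\],p\[:,1\].*\n','',s)
s=s.replace('"low",p[p[:,2].argsort()[:8]].round(3).tolist()','"plain face x at z=.03, bar z",(c[0]*.03+c[1]).round(4),(c[0]*bz+c[1]).round(4),len(p)')
open('pl.py','w').write(s)
E
python3 pl.py s7
```

```text
bar in cradle -0.0241 -0.001 0.2029 slope dx/dz [ 0.124 -0.049] plain face x at z=.03, bar z -0.0449 -0.0234 570 [ 3.   2.4 16.8]
```

Request:
{"name": "send_rows", "arguments": {
  "targets": [
    [0,0.006,0.001,0,0],
    [0,0.007,0.001,-0.001,0],
    [0,0.008,0.001,-0.002,0],
    [0,0.007,0.001,-0.002,0],
    [0,0.007,0.001,-0.0025,0]
  ]
}}

```text
time: 11.4
tool_pos: [0.5233, -0.0843, 0.1563]
tool_rot: [3.132, 0.003, 1.718]
contact_force: [4.5, 2.6, 12.7]
opening: 0.0125
grip_force: 40.0
```

Request:
{"name": "send_rows", "arguments": {
  "targets": [
    [0,0.007,0.001,-0.0025,0],
    [0,0.007,0.001,-0.003,0],
    [0,0.0065,0.001,-0.003,0],
    [0,0.0065,0.001,-0.0035,0],
    [0,0,0,0,0]
  ]
}}

```text
time: 11.9
tool_pos: [0.5515, -0.0801, 0.1441]
tool_rot: [3.13, 0.003, 1.718]
contact_force: [6.6, 3.2, 11.6]
opening: 0.0131
grip_force: 40.0
```

```bash
python3 pl.py s8
```

```text
bar in cradle 0.0399 -0.0008 0.1833 slope dx/dz [ 0.554 -0.061] plain face x at z=.03, bar z -0.0446 0.0404 104 [ 6.8  3.  11.7]
```

Request:
{"name": "send_rows", "arguments": {
  "targets": [
    [0,0.006,0.001,-0.004,0],
    [0,0.006,0.001,-0.004,0],
    [0,0.0055,0.001,-0.0045,0],
    [0,0.0055,0.001,-0.0045,0],
    [0,0.005,0.0005,-0.005,0]
  ]
}}

```text
time: 12.45
tool_pos: [0.5799, -0.0757, 0.1227]
tool_rot: [3.128, 0.004, 1.718]
contact_force: [5.7, 1.3, 4.4]
opening: 0.0126
grip_force: 40.0
```

Request:
{"name": "send_rows", "arguments": {
  "targets": [
    [0,0.005,0.0005,-0.005,0],
    [0,0.0045,0.0005,-0.0055,0],
    [0,0.004,0.0005,-0.0055,0],
    [0,0.0035,0.0005,-0.006,0],
    [0,0.0035,0.0005,-0.006,0]
  ]
}}

```text
time: 12.95
tool_pos: [0.5943, -0.0732, 0.0901]
tool_rot: [-3.141, -0.0, 1.718]
contact_force: [1.7, -0.6, -0.2]
opening: 0.0127
grip_force: 40.0
```

```bash
python3 pl.py s9
```

```text
bar in cradle 0.0835 -0.0002 0.1281 slope dx/dz [ 1.548 -0.127] plain face x at z=.03, bar z -0.0804 0.0714 184 [ 2.5  0.5 -1.3]
```

Request:
{"name": "send_rows", "arguments": {
  "targets": [
    [0,0.0035,0.0005,-0.0075,0],
    [0,0.0035,0.0005,-0.007,0],
    [0,0.003,0.0005,-0.007,0],
    [0,0.003,0.0005,-0.007,0],
    [0,0.0025,0.0005,-0.007,0]
  ]
}}

```text
time: 13.5
tool_pos: [0.61, -0.0707, 0.0548]
tool_rot: [-3.141, -0.0, 1.718]
contact_force: [2.6, 0.5, -0.8]
opening: 0.0128
grip_force: 40.0
```

Request:
{"name": "send_rows", "arguments": {
  "targets": [
    [0,0.0025,0,-0.007,0],
    [0,0.002,0,-0.007,0],
    [0,0.002,0.0005,-0.0075,0],
    [0,0.001,0,-0.0075,0],
    [0,0.001,0,-0.0075,0]
  ]
}}

```text
time: 14.0
tool_pos: [0.6183, -0.0702, 0.0183]
tool_rot: [-3.141, -0.0, 1.718]
contact_force: [0.6, 0.9, -1.3]
opening: 0.0132
grip_force: 40.0
```

Run:
```python
from h import *
o=observe();ti=o["tool_pos"];q=ti[:2]-[.5116,-.0851];a=.147
print(q@[np.cos(a),np.sin(a)],q@[-np.sin(a),np.cos(a)],ti[2]+.039,o["contact_force"],o["tool_rot"])
```

```text
0.10772378494049949 -0.0009147601194294729 0.057348356203478314 [ 0.57643194  0.93832229 -1.29595997] [-3.14116003e+00 -1.36565131e-04  1.71781608e+00]
```

Request:
{"name": "send_rows", "arguments": {
  "targets": [
    [0,0.001,0.001,-0.005,0],
    [0,0,0,-0.005,0],
    [0,0,0,-0.005,0],
    [0,0,0,-0.003,0],
    [0,0,0,0,0]
  ]
}}

```text
time: 14.5
tool_pos: [0.6192, -0.0692, 0.0007]
tool_rot: [-3.141, -0.0, 1.718]
contact_force: [-0.3, 0.1, -1.3]
opening: 0.0128
grip_force: 40.0
```

Run:
```python
from h import *
_,d=snap("scene","s10");o=observe();ti=o["tool_pos"];o0=np.array([.5116,-.0851]);q=ti[:2]-o0;a=.147
ex=np.array([np.cos(a),np.sin(a)]);ey=np.array([-ex[1],ex[0]])
print(q@ex,q@ey,ti[2]+.039,o["contact_force"])
pts=[]
for v in range(205,285):
    for u in range(190,300):
        if d[v,u]>0:
            r,k=ray("scene",u,v);p=r+k*d[v,u];p[:2]+=[-.0045,.002];w=p[:2]-o0;pts.append((w@ex,w@ey,p[2]))
p=np.array(pts)
m=(abs(p[:,0])<.06)&(abs(p[:,1])<.05)&(p[:,2]<.06);s=p[m]
print("plane",np.linalg.lstsq(np.c_[s[:,:2],np.ones(len(s))],s[:,2],rcond=None)[0].round(4),len(s))
```

```text
0.10879768239600832 -9.024192540851064e-05 0.03998999745738085 [ 1.24801057  0.73885688 -1.55417893]
plane [-0.0496  0.0746  0.0389] 642
```

Run:
```python
from h import *
o0=np.array([.5116,-.0851]);a=.147
ex=np.array([np.cos(a),np.sin(a)]);ey=np.array([-ex[1],ex[0]])
for cam,d,off in(("scene",np.load("pics/s10.npy"),(-.0045,.002)),("top",snap("top","t10")[1],(0,0))):
    pts=[]
    for v in range(150,300):
        for u in range(190,400):
            if d[v,u]>0:
                r,k=ray(cam,u,v);p=r+k*d[v,u];p[:2]+=off;w=p[:2]-o0;pts.append((w@ex,w@ey,p[2]))
    p=np.array(pts)
    for x in np.arange(-.075,.08,.015):
        print(cam,x.round(3),[ (round(float(np.median(z))*1000,1) if len(z:=p[(abs(p[:,0]-x)<.0075)&(abs(p[:,1]-y)<.0075),2])>3 else None) for y in np.arange(-.06,.061,.015)])
```

```text
scene -0.075 [10.3, 36.5, None, None, None, None, None, 41.3, None]
scene -0.06 [27.2, 37.6, 38.6, 39.8, 40.2, 40.1, 40.1, 39.1, None]
scene -0.045 [23.8, 37.6, 40.1, 40.9, 41.3, None, None, None, None]
scene -0.03 [11.4, 37.0, 41.3, 41.1, 40.0, None, None, None, None]
scene -0.015 [11.1, 38.4, 41.2, 41.5, None, None, None, None, None]
scene 0.0 [10.7, 38.9, 41.1, 42.9, 39.3, 43.2, None, None, None]
scene 0.015 [10.8, 38.9, 107.2, 46.0, 43.8, 44.7, None, None, None]
scene 0.03 [12.2, 40.2, 111.9, 101.9, 42.9, None, None, None, None]
scene 0.045 [35.0, 44.6, 135.1, 47.0, 10.1, 10.2, None, None, None]
scene 0.06 [13.8, 42.4, 136.1, 46.4, 10.1, None, None, None, None]
scene 0.075 [343.5, 30.4, 127.6, 146.6, 12.8, None, None, None, None]
top -0.075 [8.8, None, None, None, None, 510.2, 535.1, 560.9, 574.6]
top -0.06 [10.6, 36.3, 38.9, None, 448.5, 494.3, 529.7, 549.8, 561.5]
top -0.045 [37.0, 38.0, 39.3, None, 463.2, 492.4, 521.7, 536.9, 546.2]
top -0.03 [11.0, 38.2, 41.0, None, 469.1, 485.7, 509.1, 523.2, 531.6]
top -0.015 [10.6, 40.4, 39.6, 469.0, 469.8, 474.6, 495.4, 507.8, 513.4]
top 0.0 [11.2, 38.8, None, 464.1, 461.0, 467.3, 479.3, 491.6, 493.9]
top 0.015 [9.5, None, None, 452.0, 457.8, 463.7, 470.1, 474.9, 471.5]
top 0.03 [9.8, None, 397.4, 400.4, None, None, 460.5, 462.5, 462.1]
top 0.045 [None, 381.7, 389.7, 385.5, None, None, None, None, None]
top 0.06 [356.5, 379.3, 383.3, 362.4, 354.4, 348.3, None, None, 401.4]
top 0.075 [368.7, 384.2, 381.2, 375.0, 369.3, 357.7, 355.1, 352.1, 392.5]
```

Rim and rib heights match the plate sitting between the lugs, with only the last few millimetres of tilt left. Lowering it and letting go by a small opening.

Request:
{"name": "send_rows", "arguments": {
  "targets": [
    [0,0,0,-0.002,0],
    [0,0,0,-0.002,0],
    [0,0,0,-0.0015,0],
    [0,0,0,0,0],
    [0,0,0,0,0]
  ]
}}

```text
time: 15.1
tool_pos: [0.6195, -0.0693, -0.0044]
tool_rot: [3.141, 0.0, 1.718]
contact_force: [1.3, 0.4, -1.6]
opening: 0.0126
grip_force: 40.0
```

Request:
{"name": "send_rows", "arguments": {
  "targets": [
    [0.17,0,0,0,0],
    [0.23,0,0,0,0],
    [0.3,0,0,0,0],
    [0.33,0,0,0,0],
    [0.33,0,0,0,0]
  ]
}}

```text
time: 15.6
tool_pos: [0.6195, -0.0693, -0.0043]
tool_rot: [3.141, 0.0, 1.718]
contact_force: [-1.2, 0.1, 0.6]
opening: 0.0301
grip_force: 0.0
```

Request:
{"name": "send_rows", "arguments": {
  "targets": [
    [0.33,0,0,0.01,0],
    [0.33,0,0,0.02,0],
    [0.33,0,0,0.04,0],
    [0.33,0,0,0.05,0],
    [0.33,0,0,0.05,0]
  ]
}}

```text
time: 16.1
tool_pos: [0.619, -0.0691, 0.1679]
tool_rot: [-3.141, -0.0, 1.718]
contact_force: [0.7, 0.5, -0.4]
opening: 0.0305
grip_force: 0.0
```

Run:
```python
from h import *
im,d=snap("scene","s11");im2,d2=snap("top","t11")
o0=np.array([.5116,-.0851]);a=.147
ex=np.array([np.cos(a),np.sin(a)]);ey=np.array([-ex[1],ex[0]])
for cam,d,off in(("scene",d,(-.0045,.002)),("top",d2,(0,0))):
    pts=[]
    for v in range(150,300):
        for u in range(190,400):
            if d[v,u]>0:
                r,k=ray(cam,u,v);p=r+k*d[v,u];p[:2]+=off;w=p[:2]-o0;pts.append((w@ex,w@ey,p[2]))
    p=np.array(pts)
    for x in np.arange(-.075,.08,.015):
        print(cam,x.round(3),[ (round(float(np.median(z))*1000,1) if len(z:=p[(abs(p[:,0]-x)<.0075)&(abs(p[:,1]-y)<.0075),2])>3 else None) for y in np.arange(-.06,.061,.015)])
    m=(p[:,2]>.032)&(p[:,2]<.046)&(abs(p[:,1])<.04);s=p[m];print("x ext",[(np.percentile(s[abs(s[:,1]-y)<.006,0],[0,1,99,100]).round(3).tolist()) for y in(-.03,0,.03) if (abs(s[:,1]-y)<.006).sum()>5])
a1=cv2.resize(im[195:295,185:315],(400,308),interpolation=cv2.INTER_CUBIC);b=cv2.resize(im2[150:260,275:410],(400,326),interpolation=cv2.INTER_CUBIC)[:308]
cv2.imwrite("pics/c7.png",cv2.convertScaleAbs(np.hstack([a1,b])[:,:,::-1],alpha=1.6))
```

```text
scene -0.075 [9.7, 38.3, None, None, None, None, None, 41.4, None]
scene -0.06 [29.5, 37.1, 39.3, 39.6, 39.0, 39.0, 39.0, 37.4, 37.8]
scene -0.045 [17.4, 35.8, 39.8, 39.8, 40.4, 39.5, 39.7, 39.1, 37.8]
scene -0.03 [11.3, 36.7, 39.1, 40.7, 40.2, 41.5, 39.8, 38.8, None]
scene -0.015 [12.1, 35.8, 39.1, 39.2, 39.3, 40.0, 39.5, 37.8, None]
scene 0.0 [10.7, 37.1, 39.5, 39.9, 39.1, 40.1, 39.9, 37.5, None]
scene 0.015 [11.0, 35.5, 290.7, 44.5, 40.0, 40.1, 39.9, 38.2, None]
scene 0.03 [12.2, 38.2, 278.9, 267.8, 40.8, 39.6, 39.1, 38.0, None]
scene 0.045 [29.8, 37.4, 275.7, 158.2, 38.9, 37.4, 37.5, 38.4, 37.8]
scene 0.06 [12.4, 34.2, 284.2, 44.5, 12.1, 34.2, 34.4, 36.4, 25.2]
scene 0.075 [10.4, 19.5, 287.0, 239.1, 10.0, 9.8, 12.9, 30.1, 9.1]
x ext [[-0.068, -0.065, 0.11, 0.112], [-0.066, -0.066, 0.112, 0.114], [-0.067, -0.065, 0.111, 0.112]]
top -0.075 [10.5, 14.0, 10.2, None, None, 582.4, 603.6, 620.1, 629.5]
top -0.06 [11.6, 37.4, 36.9, None, 594.8, 593.7, 600.6, 616.4, 623.3]
top -0.045 [37.3, 38.1, 40.7, None, 598.5, 596.2, 596.9, 609.1, 614.8]
top -0.03 [10.7, 38.8, None, 592.0, 596.1, 593.5, 598.1, 604.1, 606.6]
top -0.015 [10.1, 37.6, None, 582.9, 587.6, 595.2, 597.7, 598.9, 601.0]
top 0.0 [8.6, 38.3, None, 556.6, 552.9, None, None, None, 597.2]
top 0.015 [None, None, 547.8, 550.8, 548.3, None, None, None, None]
top 0.03 [None, None, None, 546.5, None, None, None, None, None]
top 0.045 [None, None, None, None, None, None, None, None, None]
top 0.06 [None, None, 366.7, 349.0, 362.2, 367.3, 368.8, None, None]
top 0.075 [None, None, 368.5, 369.9, 378.8, 375.6, 368.9, None, None]
x ext [[-0.066, -0.066, -0.044, -0.044]]
```

View pics/c7.png

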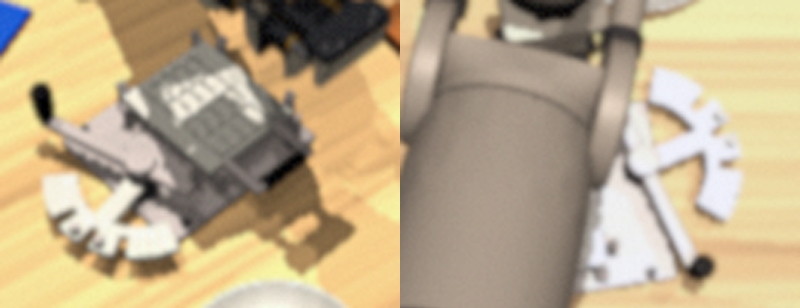

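The last picture shows the plate seated ribbed face up in the cradle: rim at 37.5 mm all round, near edge at x = -65 mm. The lever grip is unchanged. Moving to the lever.

Request:
{"name": "send_rows", "arguments": {
  "targets": [
    [0.55,-0.0174,-0.0155,0,-0.132],
    [0.55,-0.0174,-0.0155,0,-0.132],
    [0.55,-0.0174,-0.0155,0,-0.132],
    [0.55,-0.0174,-0.0155,0,-0.132],
    [0.55,-0.0174,-0.0155,0,-0.132]
  ],
  "grip_force": 15
}}

```text
time: 16.7
tool_pos: [0.5316, -0.1472, 0.166]
tool_rot: [3.141, 0.0, 1.053]
contact_force: [0.8, 0.0, 0.2]
opening: 0.0505
grip_force: 0.0
```

Request:
{"name": "send_rows", "arguments": {
  "targets": [
    [0.55,-0.0174,-0.0155,0,-0.132],
    [0.55,-0.0174,-0.0155,0,-0.132],
    [0.55,-0.0174,-0.0155,0,-0.132],
    [0.55,-0.0174,-0.0155,0,-0.132],
    [0.55,-0.0174,-0.0155,0,-0.132]
  ]
}}

```text
time: 17.2
tool_pos: [0.4446, -0.2248, 0.166]
tool_rot: [3.141, -0.0, 0.392]
contact_force: [0.5, 0.1, 0.2]
opening: 0.0505
grip_force: 0.0
```

Request:
{"name": "send_rows", "arguments": {
  "targets": [
    [0.55,0,0,-0.02,0],
    [0.55,0,0,-0.01,0],
    [0.55,0,0,0,0],
    [0.55,0,0,0,0]
  ]
}}

```text
time: 17.6
tool_pos: [0.4458, -0.224, 0.1359]
tool_rot: [3.142, -0.0, 0.399]
contact_force: [-0.3, -0.1, -0.3]
opening: 0.0507
grip_force: 0.0
```

Request:
{"name": "send_rows", "arguments": {
  "targets": [
    [0.55,-0.001,0,-0.03,0],
    [0.55,0,0,-0.03,0],
    [0.55,0,0,-0.02,0],
    [0.55,0,0,-0.01,0],
    [0.55,0,0,-0.007,0]
  ]
}}

```text
time: 18.1
tool_pos: [0.445, -0.2243, 0.0385]
tool_rot: [3.141, -0.0, 0.398]
contact_force: [0.4, 1.1, -0.3]
opening: 0.0505
grip_force: 0.0
```

Request:
{"name": "send_rows", "arguments": {
  "targets": [
    [0.1,0,0,0,0],
    [0.1,0,0,0,0],
    [0.1,0,0,0,0],
    [0.1,0,0,0,0],
    [0.1,0,0,0,0]
  ],
  "grip_force": 15
}}

```text
time: 18.6
tool_pos: [0.445, -0.2249, 0.0394]
tool_rot: [3.14, -0.001, 0.398]
contact_force: [0.8, -0.9, 3.7]
opening: 0.0208
grip_force: 15.0
```

Request:
{"name": "send_rows", "arguments": {
  "targets": [
    [0.1,0.005,-0.0105,0,0.105],
    [0.1,0.006,-0.0095,0,0.105],
    [0.1,0.007,-0.009,0,0.105],
    [0.1,0.008,-0.008,0,0.105],
    [0.1,0.009,-0.0075,0,0.105]
  ]
}}

```text
time: 19.1
tool_pos: [0.4799, -0.2694, 0.0394]
tool_rot: [3.14, -0.0, 0.926]
contact_force: [0.1, -0.3, 4.0]
opening: 0.0205
grip_force: 15.0
```

Request:
{"name": "send_rows", "arguments": {
  "targets": [
    [0.1,0.0095,-0.0065,0,0.105],
    [0.1,0.0105,-0.0055,0,0.105],
    [0.1,0.0105,-0.004,0,0.105],
    [0.1,0.011,-0.003,0,0.105],
    [0.1,0.0115,-0.002,0,0.105]
  ]
}}

```text
time: 19.6
tool_pos: [0.533, -0.291, 0.0394]
tool_rot: [3.14, 0.002, 1.451]
contact_force: [-1.6, -2.0, 2.9]
opening: 0.0204
grip_force: 15.0
```

Request:
{"name": "send_rows", "arguments": {
  "targets": [
    [0.1,0.0115,-0.001,0,0.105],
    [0.1,0.0115,0.0005,0,0.105],
    [0.1,0.0115,0.0015,0,0.105],
    [0.1,0,0,0,0]
  ]
}}

```text
time: 20.0
tool_pos: [0.569, -0.2898, 0.0394]
tool_rot: [3.138, 0.003, 1.764]
contact_force: [3.7, -5.0, 1.4]
opening: 0.0208
grip_force: 15.0
```

Run:
```python
from h import *
o=observe();d=o["tool_pos"][:2]-[.546,-.181];print(d,np.hypot(*d),"phi",-1.4238-np.arctan2(d[1],d[0]),o["contact_force"],o["opening"])
```

```text
[ 0.02300353 -0.10876996] 0.11117583316783344 phi -0.0614205198656983 [ 3.74328345 -5.010393    1.39348967] 0.020816257326843217
```

Run:
```python
from h import *
for cam,f,off in(("top","top0",(0,0)),("scene","sc0",(.0045,-.002)),("top","t11",(0,0))):
    im=cv2.cvtColor(cv2.imread(f"pics/{f}.png"),cv2.COLOR_BGR2HSV)[...,1].astype(np.float32)
    ph=np.arange(-.9,.4,.02)
    pr=[]
    for r in(.082,.085,.088,.091,.094):
        uv=np.array([pix(cam,[.546+off[0]+r*np.cos(-1.4238-p),-.181+off[1]+r*np.sin(-1.4238-p),.036]) for p in ph],np.float32)
        pr.append(cv2.remap(im,uv[None,:,0],uv[None,:,1],cv2.INTER_LINEAR)[0])
    print(f);[print(round(p,2),v) for p,v in zip(ph,np.mean(pr[1:4],0).round())] if 0 else print(' '.join(f"{p:.2f}:{v:.0f}" for p,v in zip(ph,np.mean(pr[1:4],0))))
```

```text
top0
-0.90:9 -0.88:10 -0.86:9 -0.84:9 -0.82:10 -0.80:9 -0.78:9 -0.76:14 -0.74:27 -0.72:46 -0.70:62 -0.68:69 -0.66:67 -0.64:58 -0.62:43 -0.60:24 -0.58:11 -0.56:7 -0.54:8 -0.52:9 -0.50:9 -0.48:10 -0.46:11 -0.44:13 -0.42:12 -0.40:11 -0.38:12 -0.36:15 -0.34:28 -0.32:48 -0.30:66 -0.28:74 -0.26:73 -0.24:66 -0.22:54 -0.20:38 -0.18:27 -0.16:20 -0.14:16 -0.12:14 -0.10:12 -0.08:10 -0.06:9 -0.04:9 -0.02:10 0.00:10 0.02:11 0.04:12 0.06:24 0.08:42 0.10:65 0.12:75 0.14:79 0.16:70 0.18:55 0.20:36 0.22:21 0.24:13 0.26:11 0.28:12 0.30:12 0.32:12 0.34:12 0.36:12 0.38:12
sc0
-0.90:21 -0.88:21 -0.86:21 -0.84:23 -0.82:24 -0.80:24 -0.78:24 -0.76:27 -0.74:32 -0.72:47 -0.70:69 -0.68:102 -0.66:119 -0.64:105 -0.62:76 -0.60:47 -0.58:31 -0.56:26 -0.54:23 -0.52:22 -0.50:22 -0.48:23 -0.46:24 -0.44:26 -0.42:29 -0.40:29 -0.38:29 -0.36:30 -0.34:32 -0.32:39 -0.30:54 -0.28:77 -0.26:96 -0.24:99 -0.22:83 -0.20:60 -0.18:41 -0.16:33 -0.14:30 -0.12:28 -0.10:30 -0.08:31 -0.06:29 -0.04:29 -0.02:28 0.00:26 0.02:24 0.04:22 0.06:24 0.08:27 0.10:37 0.12:52 0.14:69 0.16:79 0.18:74 0.20:58 0.22:43 0.24:36 0.26:32 0.28:28 0.30:26 0.32:25 0.34:26 0.36:27 0.38:27
t11
-0.90:9 -0.88:9 -0.86:8 -0.84:9 -0.82:9 -0.80:7 -0.78:8 -0.76:13 -0.74:25 -0.72:43 -0.70:57 -0.68:65 -0.66:64 -0.64:56 -0.62:41 -0.60:23 -0.58:10 -0.56:7 -0.54:8 -0.52:8 -0.50:7 -0.48:8 -0.46:9 -0.44:11 -0.42:11 -0.40:10 -0.38:11 -0.36:14 -0.34:27 -0.32:46 -0.30:62 -0.28:70 -0.26:70 -0.24:63 -0.22:51 -0.20:37 -0.18:25 -0.16:18 -0.14:15 -0.12:13 -0.10:12 -0.08:11 -0.06:9 -0.04:10 -0.02:10 0.00:10 0.02:10 0.04:12 0.06:24 0.08:40 0.10:62 0.12:72 0.14:76 0.16:68 0.18:52 0.20:34 0.22:19 0.24:11 0.26:10 0.28:10 0.30:11 0.32:11 0.34:11 0.36:11 0.38:12
```

Request:
{"name": "send_rows", "arguments": {
  "targets": [
    [0.1,0.0112,0.003,0,0.105],
    [0.1,0.005,0.002,0,0.05],
    [0.1,0,0,0,0]
  ]
}}

```text
time: 20.3
tool_pos: [0.5845, -0.2854, 0.0394]
tool_rot: [3.139, 0.004, 1.916]
contact_force: [4.5, -5.3, 0.5]
opening: 0.0204
grip_force: 15.0
```

Request:
{"name": "send_rows", "arguments": {
  "targets": [
    [0.1,0.003,0.001,0,0.025],
    [0.1,0.003,0.001,0,0.025],
    [0.1,0,0,0,0],
    [0.1,0,0,0,0]
  ]
}}

```text
time: 20.7
tool_pos: [0.5898, -0.2834, 0.0394]
tool_rot: [3.14, 0.004, 1.964]
contact_force: [2.7, -5.4, 1.3]
opening: 0.0205
grip_force: 15.0
```

```bash
cat > lv.py <<'E'
from h import *
import sys
o=observe();d=o["tool_pos"][:2]-[.546,-.181];print(o["tool_pos"],np.hypot(*d),"phi tool",-1.4238-np.arctan2(d[1],d[0]),o["contact_force"])
# studs / arm: depth at z~.052 along radius, arm centre in scene and top
for cam,off in(("top",(0,0)),("scene",(.0045,-.002))):
    _,dp=snap(cam,sys.argv[1]+cam)
    ph=np.arange(-.9,.5,.02);out=[]
    for r in(.04,.055,.07,.085):
        z=[]
        for p in ph:
            P=[.546+off[0]+r*np.cos(-1.4238-p),-.181+off[1]+r*np.sin(-1.4238-p),.052];u,v=pix(cam,P);q,k=ray(cam,u,v);z.append((q+k*dp[int(round(v)),int(round(u))])[2])
        z=np.array(z);m=(z>.046)&(z<.058);print(cam,r,"arm phi",ph[m].mean().round(3) if m.any() else None,m.sum(), "min/max",(ph[m].min(),ph[m].max()) if m.any() else "")
E
python3 lv.py l1
```

```text
[ 0.58975812 -0.28339592  0.03941442] 0.11135392973583268 phi tool -0.2568567309321632 [ 2.68083991 -5.39829716  1.34666065]
top 0.04 arm phi None 0 min/max 
top 0.055 arm phi None 0 min/max 
top 0.07 arm phi None 0 min/max 
top 0.085 arm phi None 0 min/max 
scene 0.04 arm phi -0.18 3 min/max (np.float64(-0.1999999999999994), np.float64(-0.15999999999999936))
scene 0.055 arm phi -0.19 2 min/max (np.float64(-0.1999999999999994), np.float64(-0.17999999999999938))
scene 0.07 arm phi None 0 min/max 
scene 0.085 arm phi None 0 min/max
```

Request:
{"name": "send_rows", "arguments": {
  "targets": [
    [0.5,0,0,0,0],
    [0.5,0,0,0,0],
    [0.5,0,0,0,0],
    [0.5,0,0,0.03,0],
    [0.5,0,0,0.05,0]
  ]
}}

```text
time: 21.3
tool_pos: [0.5866, -0.28, 0.1153]
tool_rot: [-3.136, -0.008, 1.967]
contact_force: [0.8, -0.5, 0.3]
opening: 0.0456
grip_force: 0.0
```

Request:
{"name": "send_rows", "arguments": {
  "targets": [
    [0.5,0,0,0.05,0],
    [0.5,-0.02,0.03,0.04,0],
    [0.5,-0.04,0.04,0.02,0],
    [0.5,-0.04,0.04,0,0],
    [0.5,-0.04,0.04,0,0]
  ]
}}

```text
time: 21.8
tool_pos: [0.4649, -0.1484, 0.2227]
tool_rot: [3.141, 0.0, 1.967]
contact_force: [0.0, 0.4, 0.7]
opening: 0.0463
grip_force: 0.0
```

Request:
{"name": "send_rows", "arguments": {
  "targets": [
    [0.5,-0.03,0.05,0,0],
    [0.5,-0.03,0.05,0,0],
    [0.5,0,0.05,0,0],
    [0.5,0,0.05,0,0],
    [0.5,0,0,0,0]
  ]
}}

```text
time: 22.3
tool_pos: [0.4137, 0.0413, 0.2226]
tool_rot: [3.141, -0.002, 1.974]
contact_force: [-0.5, -0.3, 0.4]
opening: 0.0461
grip_force: 0.0
```

```bash
python3 lv.py l2
python3 - <<'E'
from h import *
for cam,off in(("top",(0,0)),("scene",(.0045,-.002))):
    im=cv2.imread(f"pics/l2{cam}.png");g=cv2.cvtColor(im,cv2.COLOR_BGR2HSV)[...,1].astype(np.float32)
    for r in(.085,.09,.094):
        ph=np.arange(-.8,.3,.02)
        uv=np.array([pix(cam,[.546+off[0]+r*np.cos(-1.4238-p),-.181+off[1]+r*np.sin(-1.4238-p),.036]) for p in ph],np.float32)
        print(cam,r,' '.join(f"{p:.2f}:{v:.0f}" for p,v in zip(ph,cv2.remap(g,uv[None,:,0],uv[None,:,1],1)[0])))
    b=im.max(2).astype(int);P0=[.546+off[0]+.11*np.cos(-1.4238+.26),-.181+off[1]+.11*np.sin(-1.4238+.26),.095];u,v=map(int,pix(cam,P0))
    w=(b[v-12:v+13,u-12:u+13]<45).astype(np.uint8);n,l,s,c=cv2.connectedComponentsWithStats(w)
    for i in range(1,n):
        if s[i,4]>5:
            q=onz(cam,u-12+c[i][0],v-12+c[i][1],.08)[:2]-off;d=q-[.546,-.181];print(cam,"dark",s[i].tolist(),q,np.hypot(*d),-1.4238-np.arctan2(d[1],d[0]))
E
```

```text
[0.41367928 0.04128807 0.22260496] 0.25869047313971105 phi tool -3.5315283102534414 [-0.49228604 -0.32962966  0.44966584]
top 0.04 arm phi -0.24 17 min/max (np.float64(-0.3999999999999996), np.float64(-0.0799999999999993))
top 0.055 arm phi -0.24 11 min/max (np.float64(-0.3399999999999995), np.float64(-0.13999999999999935))
top 0.07 arm phi -0.25 10 min/max (np.float64(-0.3399999999999995), np.float64(-0.15999999999999936))
top 0.085 arm phi -0.25 12 min/max (np.float64(-0.4199999999999996), np.float64(-0.0799999999999993))
scene 0.04 arm phi -0.21 18 min/max (np.float64(-0.37999999999999956), np.float64(-0.03999999999999926))
scene 0.055 arm phi -0.27 16 min/max (np.float64(-0.4199999999999996), np.float64(-0.11999999999999933))
scene 0.07 arm phi -0.25 10 min/max (np.float64(-0.3399999999999995), np.float64(-0.15999999999999936))
scene 0.085 arm phi -0.24 11 min/max (np.float64(-0.3399999999999995), np.float64(-0.13999999999999935))
top 0.085 -0.80:9 -0.78:7 -0.76:9 -0.74:20 -0.72:40 -0.70:58 -0.68:66 -0.66:67 -0.64:58 -0.62:41 -0.60:22 -0.58:5 -0.56:6 -0.54:9 -0.52:9 -0.50:8 -0.48
[... 2265 characters left out ...]
:43 0.06:43 0.08:30 0.10:14 0.12:10 0.14:19 0.16:36 0.18:49 0.20:43 0.22:35 0.24:33 0.26:30 0.28:30
scene 0.094 -0.80:69 -0.78:77 -0.76:87 -0.74:98 -0.72:110 -0.70:119 -0.68:126 -0.66:128 -0.64:121 -0.62:103 -0.60:83 -0.58:70 -0.56:63 -0.54:54 -0.52:48 -0.50:51 -0.48:56 -0.46:57 -0.44:53 -0.42:52 -0.40:53 -0.38:59 -0.36:64 -0.34:77 -0.32:93 -0.30:109 -0.28:108 -0.26:99 -0.24:77 -0.22:55 -0.20:40 -0.18:34 -0.16:34 -0.14:37 -0.12:83 -0.10:128 -0.08:68 -0.06:78 -0.04:155 -0.02:152 0.00:129 0.02:109 0.04:87 0.06:79 0.08:76 0.10:64 0.12:70 0.14:90 0.16:100 0.18:96 0.20:94 0.22:87 0.24:78 0.26:75 0.28:74
scene dark [10, 11, 8, 12, 60] [ 0.5903131 -0.2825769] 0.11082201024126306 -0.2643658789908383
```

Run:
```python
from h import *
d=np.load("pics/l2scene.npy");o0=np.array([.5116,-.0851]);a=.147
ex=np.array([np.cos(a),np.sin(a)]);ey=np.array([-ex[1],ex[0]]);pts=[]
for v in range(195,295):
    for u in range(185,315):
        if d[v,u]>0:
            r,k=ray("scene",u,v);p=r+k*d[v,u];p[:2]+=(-.0045,.002);w=p[:2]-o0;pts.append((w@ex,w@ey,p[2]))
p=np.array(pts)
for x in(-.06,0,.06): print(x,[round(float(np.median(p[(abs(p[:,0]-x)<.006)&(abs(p[:,1]-y)<.006),2]))*1000,1) for y in(-.045,-.02,0,.02,.045)])
f=[np.median(p[(abs(p[:,0]-x)<.006)&(abs(p[:,1]-y)<.006),2]) for x in(-.05,0,.05) for y in(.02,.045)]
if max(abs(np.array(f)-.039))<.005: print(hand_in())
```

```text
-0.06 [38.5, 39.7, 39.3, 40.0, 38.6]
0 [19.9, 39.7, 40.2, 38.9, 36.6]
0.06 [34.0, 37.3, 29.7, 14.9, 37.1]
the job is handed in; nothing more can be done
None
```

The plate lies ribbed face up and let go in the cradle, and the lever arm stands in the marked notch to within about 2 mm by camera. I handed the job in at about 22 s; `hand_in()` returned no verdict.

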